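# Shim the rocking thickness gauge

## Task

The green dial thickness gauge rocks because the foot under its red-dotted corner is too short. With the fingertips push the yellow wedge along the bench, thin edge first, under that foot until the gauge stands level and no longer rocks, and leave it there; then press down firmly for a moment on the blue pad at the opposite corner to prove it, and let go. Only push and press: pick nothing up, do not shove the gauge from its place, and leave the jar, spool and brush alone.

Things in the scene. Friction and masses are not known exactly. Their poses are not given: they have to be found in the camera images.
- gauge: Loose green gauge, 2.5 kg; x to its rear, y left, z up (vertical when level). Plate 150 (x) x 200 (y) mm, top at 43. Origin under its centre at the level of the soles of its 3 rubber feet. Feet 32 mm across at x +-58, y +-83 mm; the front-left one (x -58, y 83; red dot above) is 8 mm short. Column at x 48, y 60 and dial over the centre reach 140 mm; black box at x -30, y 66, top at 61.
- short_foot (a point): Centre of the short foot's sole (flat 14 mm across, chamfered). The gauge leans about 5 degrees onto it: 0 to 1 mm above the bench at the start, 8 mm when level. The plate's left edge is 17 mm from it towards the gauge's +y. It bears only 2 to 5 N, so the wedge lifts it at a push of a few N; at level the push rises to 10 N or more, and pushing on makes the gauge slide along.
- wedge: Loose yellow plastic wedge, 80 g, 100 mm long (its y), 92 mm wide (its x), flat below, 1.5 mm thick at the thin edge (y -50 mm), rising evenly to 20 mm at the upright thick end (y +50). Origin: centre of its underside. It lies left of the gauge, thin edge roughly towards the short foot, 20 to 65 mm off. Level is reached when the foot's centre is about 29 mm behind the thin edge.
- pad: Blue round press pad, 34 mm diameter, 6 mm thick, fixed on the plate at the rear-right corner (x 58, y -83 mm in the gauge's frame), diagonally opposite the short foot. Origin: centre of its underside; its top is 49 mm over the bench when level. Pressed before the wedge is in, it goes down 8 mm. Press it with more than 5 N.
- jar: Bystander: amber jar, 52 mm diameter, 65 mm tall. Origin under its centre.
- spool: Bystander: orange thread spool standing, 38 mm diameter, 50 mm tall. Origin under its centre.
- brush: Bystander: brush lying on the bench to the right of the gauge.
Mind the look-alikes: they are no part of the job. Several things have the shape of the wedge; the one meant has the colours described above.

How it is judged (in metres and radians):
On the way, in this order (a step that is already met when the one before it is completed fails the run):
1. the wedge bears the short foot and the gauge stands level (contact force between wedge and gauge above 0.3 N and angle between gauge's own z axis and vertical below 0.02 rad and x of short_foot in the frame of wedge between -0.046 and 0.046 m and y of short_foot in the frame of wedge between -0.04 and 0.02 m), for 0.2 s.
2. the blue pad is pressed with more than 4 N and the gauge does not rock off the wedge (contact force between the fingers and pad above 4 N and contact force between wedge and gauge above 0.3 N and angle between gauge's own z axis and vertical below 0.02 rad), for 0.2 s.
At the end, for the whole second after the job is handed in: The wedge lies on the bench under the short foot and bears it (more than 0.3 N), the gauge is level within 0.02 rad, within 30 mm of its starting place, and all is at rest (all of step 1 and height (world z) of wedge below 0.004 m and distance of gauge from where it was at the start of the episode below 0.03 m and linear speed of each of gauge, wedge below 0.01 m/s); the robot touches nothing.
It fails at once if the wedge is lifted off the bench (height (world z) of wedge above 0.012 m).
It fails at once if the gauge is lifted or tipped (height (world z) of gauge above 0.015 m or angle between gauge's own z axis and vertical above 0.2 rad).
It fails at once if the gauge is shoved more than 40 mm (distance of gauge from where it was at the start of the episode above 0.04 m).
It fails at once if the jar, spool or brush is disturbed (distance of any of jar, spool, brush from where it was at the start of the episode above 0.03 m).
It also fails if it takes over 58 s, if anything falls off the work surface, if the arm or the gripper's body presses on something with over 40 N, if the wrist force passes 120 N, or if a joint passes its speed limit or range.

## Robot

A 6-joint arm with a two-finger parallel gripper is mounted at the origin on the work surface. World frame = base frame: x ahead of the robot, y to its left, z up, the work surface at z = 0. Lengths are in mm, angles in degrees, forces in N, time in s.
With the tool pointing down it reaches from about 300 to 825 mm from the base axis. Payload 5.4 kg.
Tool frame: the origin (TCP) lies between the finger pads; the fingertips stand 19 mm ahead of it and the grasp point (between the pads) is the TCP; z points along the fingers, y is the line along which they close (so a half turn about z gives the same grasp; the last joint's range is limited). The gripper opens to 92 mm and grips with 3 to 60 N. Pads are 20 mm wide; open, the fingers measure 128 mm over their backs; the gripper's body (75 mm by 189 mm) begins 69 mm behind the grasp point.
Start: joints at [-77.584, 9.076, 91.501, -0, 79.423, -12.038], TCP at [238.002, -523.413, 233.601] pointing down, gripper open.
Joint ranges: [-166.64, 166.64], [-54.1, 131.32], [10.49, 154.53], [-73.88, 253.88], [9.74, 151.15], [-171.62, 171.62]. Speed limits (degrees/s): [147.25, 147.25, 180, 180, 180, 180].

## Interface

Orientations are given as a 3x3 rotation matrix whose columns are the frame's x, y, z axes.
In Python, from plant import * gives the robot as it stands. Calls block until the motion is done:
- move_pose(position, orientation): joint-space move of the TCP to a pose.
- movel(position, feed=150, frame=None, guard=None): straight line of the TCP; frame=None keeps the orientation; feed is the mean speed in mm/s. With guard (N) it stops when the force on the tool has changed by that much, and returns True; else False.
- set_joints(angles): joint-space move.
- command_gripper(opening, newtons=None): finger opening in mm; newtons is the grip in N (None keeps the last); returns when the fingers have stopped.
- sleep(seconds).
- ik(position, orientation): joint angles nearest the present ones, or None.
- read_state(): the state.
- grab_frame(name): name is "scene" or "side" or "wrist"; returns the picture (384x512x3 uint8, red, green, blue); there is no depth.
- camera_info(name): a dict with "vertical_fov" (degrees; the focal length in pixels is half the picture's height over the tangent of half this angle, whatever the lens; pixels are square), "cx", "cy" (the principal point, pixels), "k1" (the pictures are not rectified: a ray, as slopes to the right and down, at radius r is drawn at 1 + k1 r^2 times it, then the intrinsics apply), "R" (3x3) and "t" (3): a world point X has camera coordinates R X + t; the wrist camera has in their place "hand_eye" (4x4, takes a point from camera to tool coordinates, whose origin is the TCP and whose axes are the flange's). Camera axes: x right, y down, z forward; pixel columns grow to the right and rows downward; lengths in mm; the calibration is good to about 2 mm. A picture is of the moment at which its call begins: read the wrist's pose just before it. camera_info takes no time and is no camera call.
A pose or a line that the arm cannot do raises IKError and nothing moves.
- finish_job(): hands the job in; it is judged then, once.
The state is a dict: "time": time; "joint_positions": joint angles; "joint_velocities": joint speeds; "joint_torque": joint torques, N m; "tool_pos": TCP position; "eef_rot": TCP orientation; "ft_force": force on the tool from outside, world axes, zero at the start; "wrist_torque": the same for the moment, N m; "width": finger opening in mm; "grasp_force": force on a finger pad.
Only numpy, scipy, OpenCV 4.12 (cv2) and the standard library are available. Lean on these libraries where they do the work, as an engineer would, in place of code of your own. Each camera call takes 0.05 s, during which the arm holds its last target. There are 200 camera calls.

## Working session

There is one attempt and no reset: what is moved stays moved. The work goes in short steps, each a Python script; the robot and the scene stay as the last script left them, time stands still between calls to the robot, and variables do not carry over. Pictures are saved under pics/ and viewed, at most 10 in all, crops included, and the job is handed in when it is done.

```bash
mkdir -p pics; cat > h.py <<'E'
from plant import *
import numpy as np, cv2
def intr(c): 
    f=192/np.tan(np.radians(c["vertical_fov"])/2); return f
def ray(name,uv,st=None):
    c=camera_info(name); f=intr(c)
    K=np.array([[f,0,c["cx"]],[0,f,c["cy"]],[0,0,1.]])
    p=cv2.undistortPointsIter(np.array(uv,float).reshape(-1,1,2),K,np.array([c["k1"],0,0,0.]),None,None,(3,50,1e-9)).reshape(-1,2)
    d=np.c_[p,np.ones(len(p))]
    if "R" in c:
        R=np.array(c["R"]);t=np.array(c["t"]); return -R.T@t, d@R
    H=np.array(c["hand_eye"]); Rt=np.array(st["eef_rot"])
    return Rt@H[:3,3]+np.array(st["tool_pos"]), d@(Rt@H[:3,:3]).T
def plane(name,uv,z,st=None):
    o,d=ray(name,uv,st); return o+d*((z-o[2])/d[:,2])[:,None]
E
python3 - <<'E'
from h import *
for n in("scene","side"):
    im=grab_frame(n); cv2.imwrite(f"pics/{n}0.png",im[...,::-1]); c=camera_info(n); print(n,c)
a=[cv2.imread(f"pics/{n}0.png") for n in("scene","side")]
E
```

```text
scene {'vertical_fov': 51.65247540416084, 'cx': 251.8378510702423, 'cy': 192.10554874997862, 'k1': -0.03391709753444738, 'R': array([[-0.8027713 ,  0.59616305,  0.01215949],
       [ 0.42433372,  0.58548119, -0.69076239],
       [-0.41892616, -0.54936454, -0.72297958]]), 't': array([ 447.23041895, -168.89862629, 1150.7267773 ])}
side {'vertical_fov': 45.32410458586223, 'cx': 259.4939287900215, 'cy': 190.2034884437964, 'k1': -0.18024480081543015, 'R': array([[-0.91294725, -0.40800146,  0.00788237],
       [-0.30032109,  0.65867236, -0.68989707],
       [ 0.27628711, -0.63220688, -0.72386456]]), 't': array([461.96106149, 213.42091793, 925.22097248])}
```

View pics/scene0.png

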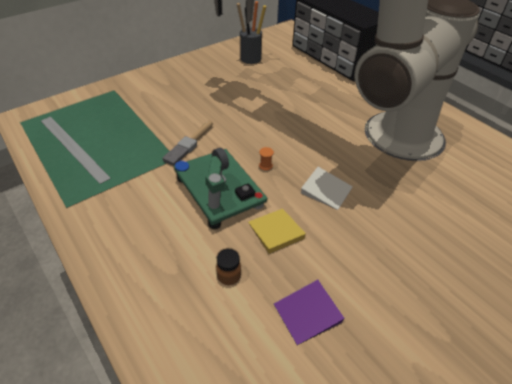

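View pics/side0.png

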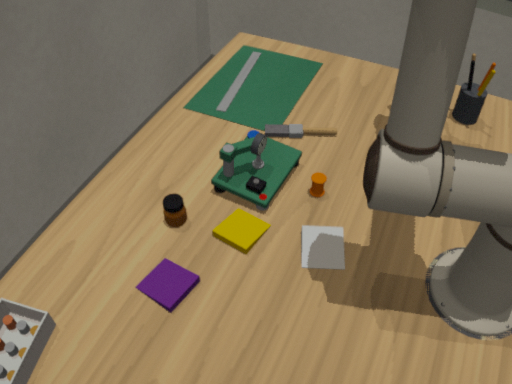

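The scene picture shows three wedge shapes: yellow (278,229), purple (309,311) and white (327,187). The yellow one matches the description; it is at (242,230) in the side view. The red dot is at scene (259,196), side (263,197). The blue pad is at (182,167) and (253,134).

```bash
cat >> h.py <<'E'
HS={"yellow":((22,120,70),(34,255,255)),"blue":((105,150,60),(125,255,255)),"red":((174,150,90),(180,255,255)),"red2":((0,190,110),(4,255,255))}
def blob(im,col):
    hsv=cv2.cvtColor(im,cv2.COLOR_RGB2HSV); m=cv2.inRange(hsv,*HS[col])
    if col=="red": m|=cv2.inRange(hsv,*HS["red2"])
    cs,_=cv2.findContours(m,cv2.RETR_EXTERNAL,cv2.CHAIN_APPROX_NONE)
    return sorted(cs,key=cv2.contourArea,reverse=True)
def quad(c):
    c=cv2.convexHull(c)
    for e in np.arange(.01,.15,.005):
        q=cv2.approxPolyDP(c,e*cv2.arcLength(c,True),True)
        if len(q)<=4: return q.reshape(-1,2)
def meet(a,b):
    (o,d),(p,e)=a,b; d=d[0];e=e[0]
    s=np.linalg.lstsq(np.c_[d,-e],p-o,rcond=None)[0]
    x,y=o+s[0]*d,p+s[1]*e; return (x+y)/2,np.linalg.norm(x-y)
E
python3 - <<'E'
from h import *
np.set_printoptions(precision=1,suppress=True)
I={n:cv2.imread(f"pics/{n}0.png")[...,::-1].copy() for n in("scene","side")}
for col in("blue","red","yellow"):
    pts={}
    for n in I:
        cs=blob(I[n],col)[:4]; print(col,n,[(cv2.contourArea(c),c.reshape(-1,2).mean(0)) for c in cs])
        pts[n]=cs[0].reshape(-1,2).mean(0)
        if col=="yellow":
            q=quad(cs[0]); print(q.tolist()); print(plane(n,q,0)[:,:2].tolist(),plane(n,q,20)[:,:2].tolist())
    print(meet(ray("scene",pts["scene"]),ray("side",pts["side"])))
E
```

```text
blue scene [(79.0, array([181.6, 165.8]))]
blue side [(38.5, array([252. , 133.8]))]
(array([ 619.2, -204.3,   55.7]), np.float64(0.6203457045715611))
red scene []Traceback (most recent call last):
  File "<stdin>", line 8, in <module>
IndexError: list index out of range
```

```bash
python3 - <<'E'
from h import *
np.set_printoptions(precision=1,suppress=True)
I={n:cv2.imread(f"pics/{n}0.png")[...,::-1].copy() for n in("scene","side")}
print("red",meet(ray("scene",(259,196)),ray("side",(263,197))))
for n in I:
    q=quad(blob(I[n],"yellow")[0]); print(n,q.tolist());print(plane(n,q,0)[:,:2].tolist())
for nm,a,b in(("jar",(229,260),(174,203)),("spool",(266,159),(318,184))): print(nm,meet(ray("scene",a),ray("side",b)))
print(camera_info("wrist"))
# straight-down look with wrist over midpoint
R=np.array(read_state()["eef_rot"]);print(R)
for yaw in range(-180,180,30):
    a=np.radians(yaw);R2=np.array([[np.cos(a),np.sin(a),0],[np.sin(a),-np.cos(a),0],[0,0,-1]])
    print(yaw,ik([520,-70,330],R2))
E
```

```text
red (array([512.6, -33. ,  30.5]), np.float64(2.050092909443451))
scene [[282, 209], [304, 234], [269, 249], [249, 222]]
[[476.45173363749984, 11.89054514290882], [484.0956729660819, 98.95613395505615], [573.4082778640588, 84.69329788004785], [563.6691826073958, -2.1558853178959225]]
side [[237, 208], [270, 224], [246, 253], [212, 231]]
[[565.2488303748609, -2.6119779002921177], [475.24097371296943, 9.978442300916868], [490.52878983617967, 106.35210021037221], [586.3021421570168, 83.13630617473859]]
jar (array([678.2,  85.5,  52.6]), np.float64(2.782779762935229))
spool (array([ 411.9, -134.6,   21.5]), np.float64(2.6208664879976))
{'vertical_fov': 61.20130254682406, 'cx': 252.43793099176807, 'cy': 190.3681969503466, 'k1': -0.06808869618434017, 'hand_eye': array([[   0. ,   -1. ,   -0.2,   67.3],
       [   1. ,    0. ,    0. ,   -0.1],
       [  -0. ,   -0.2,    1. , -150.2],
       [   0. ,    0. ,    0. ,    1. ]])}
[[ 0.9  0.4 -0. ]
 [ 0.4 -0.9  0. ]
 [ 0.  -0.  -1. ]]
-180 [ -20.9   -1.2   91.5   -0.    89.7 -110.9]
-150 [ -20.9   -1.2   91.5   -0.    89.7 -140.9]
-120 [ -20.9   -1.2   91.5   -0.    89.7 -170.9]
-90 [-20.9  -1.2  91.5  -0.   89.7 159.1]
-60 [-20.9  -1.2  91.5  -0.   89.7 129.1]
-30 [-20.9  -1.2  91.5  -0.   89.7  99.1]
0 [-20.9  -1.2  91.5  -0.   89.7  69.1]
30 [-20.9  -1.2  91.5  -0.   89.7  39.1]
60 [-20.9  -1.2  91.5  -0.   89.7   9.1]
90 [-20.9  -1.2  91.5  -0.   89.7 -20.9]
120 [-20.9  -1.2  91.5  -0.   89.7 -50.9]
150 [-20.9  -1.2  91.5  -0.   89.7 -80.9]
```

```bash
cat >> h.py <<'E'
def down(yaw):
    a=np.radians(yaw); return np.array([[np.cos(a),np.sin(a),0],[np.sin(a),-np.cos(a),0],[0,0,-1]])
E
python3 - <<'E'
from h import *
np.set_printoptions(precision=1,suppress=True)
move_pose([535,-70,250],down(85)); sleep(.3)
command_gripper(50,20)
import pickle
s=read_state(); im=grab_frame("wrist"); cv2.imwrite("pics/w1.png",im[...,::-1]); pickle.dump(s,open("w1.pkl","wb"))
print(s["time"],s["ft_force"],s["tool_pos"])
print(np.array(camera_info("wrist")["hand_eye"]).round(3))
q=quad(blob(im,"yellow")[0]); print(q.tolist(),plane("wrist",q,0,s).tolist())
for c in("red","blue"): 
  for b in blob(im,c)[:3]: m=b.reshape(-1,2).mean(0); print(c,cv2.contourArea(b),m,plane("wrist",m,38 if c=="red" else 53,s))
E
```

```text
3.1167 [-0.3  0.1 -0.2] [535. -70. 250.]
[[   0.    -1.    -0.2   67.3]
 [   1.     0.     0.    -0. ]
 [   0.    -0.2    1.  -150.2]
 [   0.     0.     0.     1. ]]
[[198, 8], [282, 16], [272, 107], [196, 102]] [[488.8609430266687, 116.88399555917056, 0.0], [583.5332287042261, 99.76633205963624, 0.0], [564.4923265519727, -1.1200943404824772, 0.0], [474.27474797128184, 12.7215638753559, 0.0]]
red 4.0 [224.4 135. ] [[507.6 -26.9  38. ]]
```

View pics/w1.png

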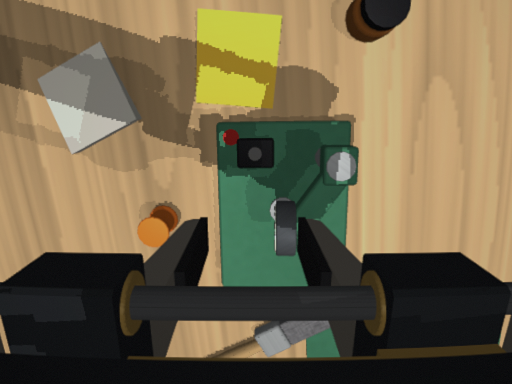

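The close view confirms the choice: yellow wedge at (196..282, 8..107) with its thin edge facing the gauge. The red dot is at (231,137), and the plate's left corners are at (217,122) and (351,121).

```bash
python3 - <<'E'
from h import *
import pickle
np.set_printoptions(precision=1,suppress=True)
s=pickle.load(open("w1.pkl","rb"))
print("dot",plane("wrist",(231,137),35,s),"FL",plane("wrist",(217,122),34,s),"RL",plane("wrist",(351,121),43,s), "left edge low", plane("wrist",(222,285),42,s))
E
```

```text
dot [[514.4 -29.9  35. ]] FL [[500.6 -12.2  34. ]] RL [[646.5 -23.   43. ]] left edge low [[ 485.4 -208.    42. ]]
```

```bash
python3 - <<'E'
from h import *
np.set_printoptions(precision=1,suppress=True)
R=down(81.4); u=np.array([-.1495,-.9888,0]); P=np.array([538.7,128.3,24])
move_pose(P+[0,0,226],R); movel(P+[0,0,40],feed=200); movel(P,feed=60); sleep(.2)
f0=np.array(read_state()["ft_force"])
def rep(k):
    s=read_state(); print(k,round(s["time"],1),(np.array(s["ft_force"])-f0),((np.array(s["tool_pos"])-P)@u).round(1))
print(movel(P+u*30,feed=30,guard=6)); rep(30)
print(movel(P+u*62,feed=25,guard=9)); rep(62)
for k in range(64,76,2):
    g=movel(P+u*k,feed=12,guard=9); rep(k)
    f=np.array(read_state()["ft_force"])-f0
    if g or -f@u>8: break
im=grab_frame("side"); cv2.imwrite("pics/side2.png",cv2.resize(im[100:280,150:400],None,fx=3,fy=3)[...,::-1])
im=grab_frame("scene"); cv2.imwrite("pics/scene2.png",cv2.resize(im[120:300,130:380],None,fx=3,fy=3)[...,::-1])
E
```

```text
False
30 7.2 [-0.4 -0.2  0.9] 29.9
False
62 8.7 [ 1.6 -0.5 -0.1] 62.1
64 9.0 [0.1 0.7 0.9] 64.1
66 9.3 [1.4 0.8 1.2] 66.2
68 9.6 [1.1 0.2 0.1] 68.2
70 9.9 [0.1 0.2 0.7] 70.2
72 10.2 [-0.4  0.3 -0.1] 72.2
74 10.6 [0.8 0.3 0.8] 74.1
```

View pics/side2.png

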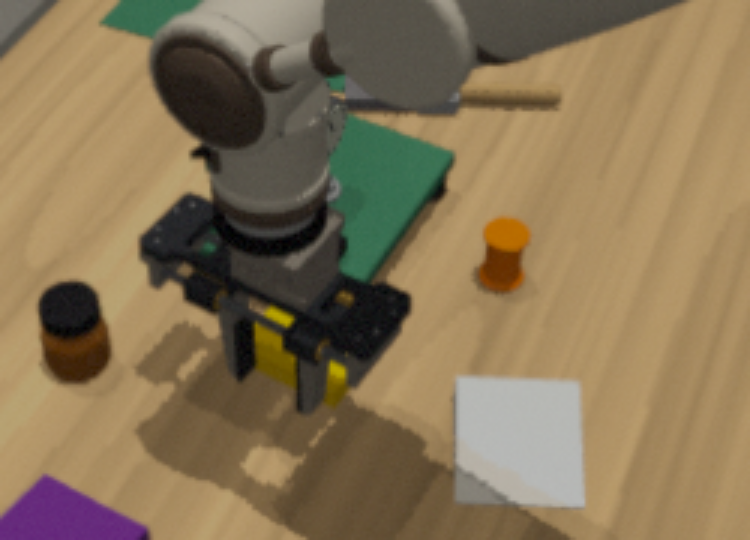

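The side picture shows both fingers against the wedge's upright end (crop 240–350, 330–400) and the wedge in line with the gauge. There is no force rise yet, so I'll go on in small steps.

```bash
python3 - <<'E'
from h import *
np.set_printoptions(precision=1,suppress=True)
u=np.array([-.1495,-.9888,0]); P=np.array([538.7,128.3,24])
for k in np.arange(75.5,92,1.5):
    g=movel(P+u*k,feed=10,guard=9); sleep(.1)
    F=[];
    for _ in range(5): F.append(read_state()["ft_force"]); sleep(.02)
    f=np.mean(F,0); print(k,g,f,(-f@u).round(1),round(read_state()["time"],1))
    if g or -f@u>7: break
E
```

```text
75.5 False [ 0.1  1.1 -0.1] 1.1 11.1
77.0 False [ 0.7  1.2 -0.1] 1.2 11.6
78.5 False [-0.2  1.2 -0. ] 1.2 12.1
80.0 False [0.2 1.7 0.2] 1.7 12.6
81.5 False [ 1.   4.8 -0.4] 4.9 13.1
83.0 False [ 1.   7.6 -0.1] 7.7 13.6
```

```bash
python3 - <<'E'
from h import *
import pickle
np.set_printoptions(precision=1,suppress=True)
u=np.array([-.1495,-.9888,0]); p=np.array(read_state()["tool_pos"])
movel(p-u*15,feed=60); movel(p-u*15+[0,0,226],feed=200)
move_pose([535,-70,250],down(85)); sleep(.3)
s=read_state(); im=grab_frame("wrist"); pickle.dump(s,open("w2.pkl","wb")); cv2.imwrite("pics/w2.png",im[...,::-1])
a=cv2.imread("pics/w1.png")[60:310,150:400]; b=im[60:310,150:400,::-1]
cv2.imwrite("pics/cmp.png",cv2.resize(np.hstack([a,b]),(800,400)))
q=quad(blob(im,"yellow")[0]); print(q.tolist(),plane("wrist",q,0,s)[:,:2].tolist(),s["time"],s["ft_force"])
E
```

```text
[[276, 79], [273, 123], [196, 159], [195, 75]] [[571.438530829045, 31.865465410535272], [564.2376343956892, -18.97527430063351], [465.7725971553674, -54.697123030002544], [476.66057181767155, 44.69604358161152]] 16.15 [0.8 1.1 0.5]
```

View pics/cmp.png

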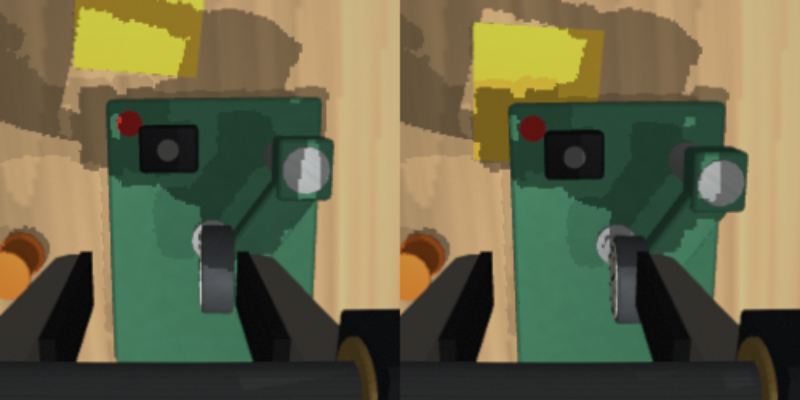

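```bash
python3 - <<'E'
from h import *
import pickle
np.set_printoptions(precision=1,suppress=True)
s=pickle.load(open("w2.pkl","rb"))
FL,RL=plane("wrist",[(219.4,125),(353.5,124)],43,s)[:,:2]
b=plane("wrist",[(195,75),(276,79)],20,s)[:,:2]; t=plane("wrist",[(196,159)],1.5,s)[0,:2]
print("FL",FL,"RL",RL,"backs",b,"thin left",t)
ex=(RL-FL)/np.linalg.norm(RL-FL); ey=np.array([-ex[1],ex[0]]); foot=FL+17*ex-17*ey
wx=b[1]-b[0]; wx/=np.linalg.norm(wx); wy=np.array([-wx[1],wx[0]])
print("yaw g",np.degrees(np.arctan2(ex[1],ex[0])),"w",np.degrees(np.arctan2(wx[1],wx[0])),"foot",foot,"behind thin",(foot-t)@wy,"from back",(b.mean(0)-foot)@wy, "lat",(foot-b.mean(0))@wx)
print("dial tops", plane("wrist",[(305/1.6+150,170/1.6+60)],140,pickle.load(open("w1.pkl","rb"))),plane("wrist",[(321/1.6+150,183/1.6+60)],140,s))
print(FL+75*ex-100*ey, "pad",FL+(75+58)*ex-(100+83)*ey)
E
```

```text
FL [503.7 -14.3] RL [649.1 -25.1] backs [[479.9  42.4]
 [569.9  30.2]] thin left [466.1 -54.5]
yaw g -4.252169394796703 w -7.7095551710673815 foot [519.4 -32.5] behind thin 28.909423871625815 from back 68.93601790076687 lat 3.811399927968622
dial tops [[608.6 -53.2 140. ]] [[616.7 -59.4 140. ]]
[ 571.1 -119.6] pad [ 622.8 -206.7]
```

The wedge's yellow outline now shows under the plate, with its thin left corner at (196,159). The foot measures 28.9 mm behind the thin edge, the column head has righted, and the push force rose over the last 3 mm. The gauge is level and borne, so next is the pad.

```bash
python3 - <<'E'
from h import *
import pickle
np.set_printoptions(precision=1,suppress=True)
R=down(-58); P=np.array([622.5,-206.5,0]); J=ik(P+[0,0,250],R); print(J)
command_gripper(0,20); move_pose(P+[0,0,250],R); movel(P+[0,0,95],feed=150); sleep(.2)
s=read_state(); im=grab_frame("wrist"); cv2.imwrite("pics/w3.png",im[...,::-1])
c=blob(im,"blue")
if c: m=np.mean(c[0].reshape(-1,2),0); print("blue",cv2.contourArea(c[0]),m,plane("wrist",m,49,s))
im=grab_frame("scene"); cv2.imwrite("pics/s3.png",cv2.resize(im[90:260,130:340],None,fx=3.5,fy=3.5)[...,::-1])
E
```

```text
[-28.9  20.4  76.1  -0.   83.5 119.1]
blue 877.0 [257.3 211.1] [[ 623.  -212.5   49. ]]
```

View pics/s3.png

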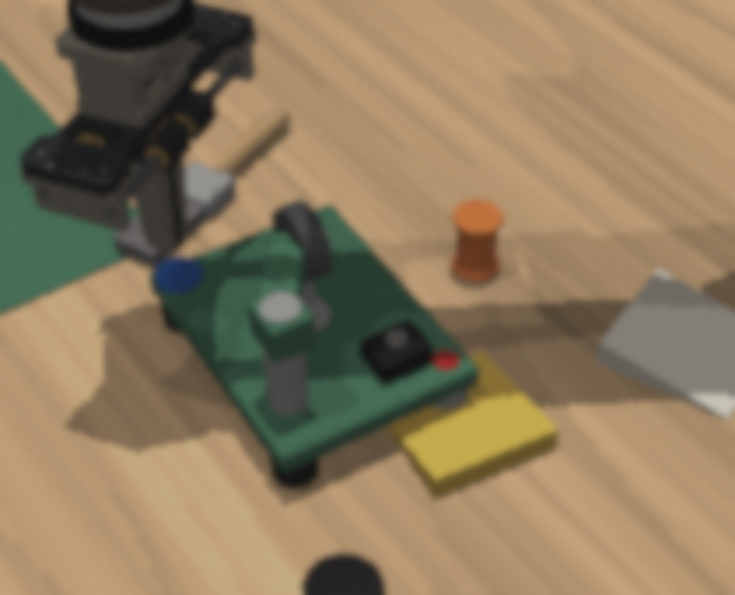

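View pics/w3.png

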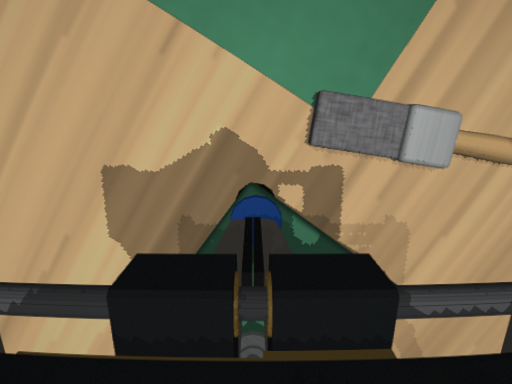

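The scene picture shows the gauge standing on the wedge, with the fingers above the pad (crop 178,275). In the wrist picture the pad is centred under the fingertips at (257,211), partly hidden.

```bash
python3 - <<'E'
from h import *
np.set_printoptions(precision=1,suppress=True)
P=np.array([622.5,-207,0]); f0=np.array(read_state()["ft_force"]); z0=95
movel(P+[0,0,76],feed=40)
g=movel(P+[0,0,56],feed=8,guard=7); z=read_state()["tool_pos"][2]; print(g,z)
for i in range(8):
    sleep(.15); f=np.array(read_state()["ft_force"])-f0; print(f,z)
    if f[2]>9: break
    z-=.4; movel(P+[0,0,z],feed=5)
sleep(.5); print(np.array(read_state()["ft_force"])-f0,read_state()["tool_pos"])
movel(P+[0,0,100],feed=40); movel(P+[0,0,250],feed=150); move_pose([535,-70,250],down(85)); sleep(.3)
s=read_state(); im=grab_frame("wrist"); print(s["time"])
w2=cv2.imread("pics/w2.png")
cv2.imwrite("pics/cmp2.png",cv2.resize(np.hstack([w2[60:310,150:400],im[60:310,150:400,::-1]]),(800,400)))
E
```

```text
True 68.40450550938233
[-0.  -0.6  6.4] 68.40450550938233
[-0.  -0.1  5.7] 68.00450550938233
[-1.5  1.   7.4] 67.60450550938232
[-2.6  1.8  9.7] 67.20450550938232
[-2.6  1.   9.6] [ 622.6 -207.1   68.3]
28.7333
```

View pics/cmp2.png

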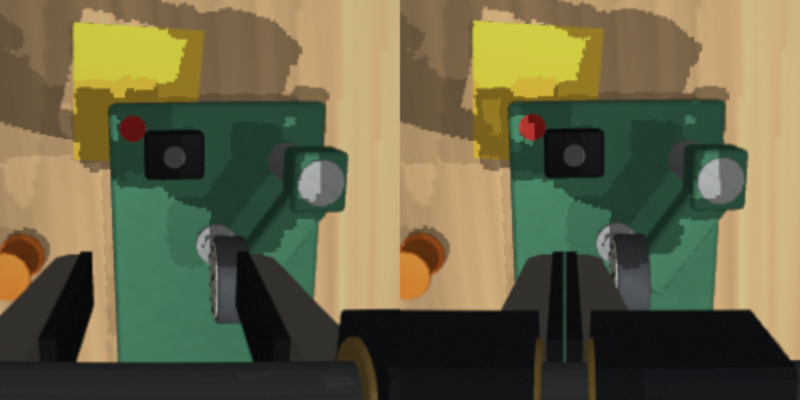

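The gauge and wedge look unchanged after the press: the red dot (132,128) and the column head (321,183) sit at the same pixels. The pad took about 9.7 N with its top at 49.3 mm, the level height.

```bash
python3 -c "
from plant import *
print(finish_job())"
```

```text
the job is handed in; nothing more can be done
None
```

I pushed the yellow wedge under the short foot until the gauge stood level by my measurements, pressed the pad at about 9.7 N without it rocking, let go, and handed the job in; no verdict came back.

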